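Tip the specimen tray into the discard box

ROBOT

A 7-joint arm with a two-finger parallel gripper is mounted at the origin on the work surface. World frame = base frame: x ahead of the robot, y to its left, z up, the work surface at z = 0. Lengths are in m, angles in degrees, forces in N, time in s.
With the tool pointing down it reaches from about 0.4 to 0.9 m from the base axis. Payload 5.5 kg.
Tool frame: the origin (TCP) lies at the very end of the fingers, on their centre line; the grasp point (between the pads) lies 19 mm behind it; z points along the fingers, y is the line along which they close (so a half turn about z gives the same grasp; the last joint's range is limited). The gripper opens to 92 mm and grips with 3 to 60 N. Pads are 19 mm wide; open, the fingers measure 130 mm over their backs; the gripper's body (75 mm by 190 mm) begins 47 mm behind the grasp point.
Start: joints at [89.679, 28.699, -24.465, 88.831, 12.651, 65.22, -12.049], TCP at [0.173, -0.627, 0.227] pointing down, gripper open.
Joint ranges: [-164.97, 164.97], [-17.58, 116.51], [-87.97, 89.64], [11.32, 138.91], [-80.73, 260.73], [10.89, 115.49], [-147.41, 147.41]. Speed limits (degrees/s): [147.25, 147.25, 180, 180, 180, 180, 180].

INTERFACE

Orientations are given as a 3x3 rotation matrix whose columns are the frame's x, y, z axes.
In Python, from rig import arm gives the robot as it stands. The module is installed in compiled form; this text tells all that it offers.
- The arm moves only by the tool step_arm, never from a script. Its argument "plan" is a list of rows, each a list of 7 numbers: the opening, from 0 (shut) to 1 (fully open), then the shift along the tool's x, y, z in mm, then the turn, a rotation vector about the tool's x, y, z in degrees. In form: [[fingers, tx, ty, tz, rx, ry, rz], ...]. A call has 1 to 20 rows; each row shifts and turns the commanded pose from where the row before left it, along the tool's axes as they then stand; what a row does not reach is not made up. A row lasts 1/10 s, in which the tool goes at most 50 mm and 8.59 degrees, less where a joint would pass 70% of its speed; a pose out of reach is approached as far as the arm can. A call with a gripper value outside its range is refused whole. The fingers move at their own pace and stop on an object; "squeeze" is the grip in N (left out, the last holds). Time passes only in rows, so rows that do not move let the fingers close. It gives the time, the measured TCP pose, the force, the opening and the grip force at its end, in the units of the state.
- arm.read_state(): the state, without advancing time (a new reading comes with each control period).
- arm.get_image(name): name is "scene" or "top"; returns a dict with "image" (384x512x3 uint8, red, green, blue), "fov_y" (degrees; the focal length in pixels is half the picture's height over the tangent of half this angle, whatever the lens; pixels are square), "cx", "cy" (the principal point, pixels), "k1" (the pictures are not rectified: a ray, as slopes to the right and down, at radius r is drawn at 1 + k1 r^2 times it, then the intrinsics apply), "cam_to_world" (4x4, takes a point from camera to world coordinates). Camera axes: x right, y up, looking along -z (the intrinsics and any distortion apply to the point x, -y, -z); pixel columns grow to the right and rows downward; lengths in m; the calibration is good to about 2 mm. A picture is of the moment at which its call begins. There is no depth.
- arm.close_job(): hands the job in; it is judged then, once.
The state is a dict: "time": time; "joint_pos": joint angles; "joint_velocities": joint speeds; "joint_efforts": joint torques, N m; "tcp_pos": TCP position; "orientation": TCP orientation; "wrist_force": force on the tool from outside, world axes, zero at the start; "ft_torque": the same for the moment, N m; "finger_gap": finger opening in m; "grasp_force": force on a finger pad.
Only numpy, scipy, OpenCV 4.12 (cv2) and the standard library are available. Lean on these libraries where they do the work, as an engineer would, in place of code of your own. Each camera call takes 0.05 s, during which the arm holds its last target. There are 200 camera calls.

TASK

Slide the open discard box along the bench until it stands squarely against the tray stand, centred under the tray's open lip. Then lift the tray's rear flange to tip the tray on its hinge so that all five used cassettes slide into the box, without touching the cassettes with the fingers, and lower the tray gently back to level on its stand, never letting it drop. Leave the box there, and do not disturb the jar and the beaker standing nearby.

Things in the scene. Friction and masses are not known exactly. Their poses are not given: they have to be found in the camera images.
- stand: White fixed stand of the tilting tray. Origin on the bench under its middle; its +y is the pouring direction, x along the hinge, z up. Base 150 (x) by 120 (y -70 to +50), 8 high. Flat front panel 136 wide, 88 high, front face at y = +50; cheeks at x = +-64 to +-72 are 126 high and end at the same y. A post at y -46 to -34 carries the tray. Nothing under the flange (y below -70).
- tray (a joint): Tilt of the hinged steel tray (400 g): 0 level, grows as the rear rises and the lip dips, stop at 1.0 rad; it falls back if let go. Level, in the stand's frame: 4 thick floor at z 115 to 119, y -75 to +90, front open, outer width 118, side and rear walls 20 above the floor.
- hinge (a point): Middle of the hinge axis (along the stand's x): stand y = +50, z = 115, fixed; at the level of the underside of the tray's floor.
- flange (a point): Middle of the lower rear edge of the tray's rear flange, the place to lift: a flat strip 118 wide, 30 deep, 4 thick continuing the floor rearwards, stand y -75 to -105 when level. Too wide to grasp across; a tilted fingertip gets under it. Moves with the tray, 155 behind the hinge; axes as the stand's when level.
- lip (a point): Middle of the open front lip of the tray's floor, upper side (moves with the tray; 40 ahead of the hinge).
- box: Grey open discard box, loose, 300 g: 170 (x) by 130 (y) by 60 high outside, walls and floor 5 thick. Origin: centre of its underside, z up. In place, its x runs along the hinge and its -y long wall touches the stand's front face (origin 115 ahead of the stand's origin along the stand's y).
- cassette0: White tissue cassette, loose, 32 (x) by 25 (y) by 10 high, about 15 g, with slots on top, lying on the tray. Origin: centre of its underside.
- cassette1: White tissue cassette, loose, 32 (x) by 25 (y) by 10 high, about 15 g, with slots on top, lying on the tray. Origin: centre of its underside.
- cassette2: White tissue cassette, loose, 32 (x) by 25 (y) by 10 high, about 15 g, with slots on top, lying on the tray. Origin: centre of its underside.
- cassette3: White tissue cassette, loose, 32 (x) by 25 (y) by 10 high, about 15 g, with slots on top, lying on the tray. Origin: centre of its underside.
- cassette4: White tissue cassette, loose, 32 (x) by 25 (y) by 10 high, about 15 g, with slots on top, lying on the tray. Origin: centre of its underside.
- jar: Capped specimen jar, loose, 44 diameter, 60 high, near the stand. Bystander. Origin: centre of its underside.
- beaker: Small glass beaker, loose, 60 diameter, 75 high. Bystander. Origin: centre of its underside.

How it is judged (in metres and radians):
On the way, in this order (a step that is already met when the one before it is completed fails the run):
1. the box stands against the stand under the lip (gap under 12 mm, within 22 mm of centred, square within 0.15 rad) while the tray is still level (x of box in the frame of stand between -0.022 and 0.022 m and y of box in the frame of stand between 0.1 and 0.127 m and angle between the y axis of box and the y axis of stand, either way round below 0.15 rad and angle between box's own z axis and vertical below 0.1 rad and linear speed of box below 0.03 m/s and value of joint tray below 0.1 rad), for 0.2 s.
2. the tray is tipped by more than 0.4 rad (value of joint tray above 0.4 rad), for 0.2 s.
At the end, for the whole second after the job is handed in: All five cassettes lie at rest inside the discard box; the tray is back level on its stand (under 0.05 rad); the box stands upright and still against the stand under the lip (gap under 20 mm, within 30 mm of centred, square within 0.15 rad) (x of cassette0 in the frame of box between -0.082 and 0.082 m and y of cassette0 in the frame of box between -0.062 and 0.062 m and z of cassette0 in the frame of box between -0.005 and 0.055 m and linear speed of each of cassette0, cassette1, cassette2, cassette3, cassette4, box below 0.03 m/s and x of cassette1 in the frame of box between -0.082 and 0.082 m and y of cassette1 in the frame of box between -0.062 and 0.062 m and z of cassette1 in the frame of box between -0.005 and 0.055 m and x of cassette2 in the frame of box between -0.082 and 0.082 m and y of cassette2 in the frame of box between -0.062 and 0.062 m and z of cassette2 in the frame of box between -0.005 and 0.055 m and x of cassette3 in the frame of box between -0.082 and 0.082 m and y of cassette3 in the frame of box between -0.062 and 0.062 m and z of cassette3 in the frame of box between -0.005 and 0.055 m and x of cassette4 in the frame of box between -0.082 and 0.082 m and y of cassette4 in the frame of box between -0.062 and 0.062 m and z of cassette4 in the frame of box between -0.005 and 0.055 m and value of joint tray below 0.05 rad and x of box in the frame of stand between -0.03 and 0.03 m and y of box in the frame of stand between 0.1 and 0.135 m and angle between the y axis of box and the y axis of stand, either way round below 0.15 rad and angle between box's own z axis and vertical below 0.1 rad); the robot touches nothing.
It fails at once if the tray drops back (faster than 2.2 rad/s, a free fall from about 20 mm or more at the flange) (velocity of joint tray below -2.2 rad/s).
It fails at once if a cassette is touched by the fingers (contact force between the fingers and cassette0 above 0.3 N or contact force between the fingers and cassette1 above 0.3 N or contact force between the fingers and cassette2 above 0.3 N or contact force between the fingers and cassette3 above 0.3 N or contact force between the fingers and cassette4 above 0.3 N).
It fails at once if the jar or the beaker is moved by more than 30 mm or tipped (distance of any of jar, beaker from where it was at the start of the episode above 0.03 m or angle between any of jar, beaker's own z axis and vertical above 0.5 rad).
It also fails if it takes over 64 s, if anything falls off the work surface, if the arm or the gripper's body presses on something with over 40 N, if the wrist force passes 120 N, or if a joint passes its speed limit or range.

## Working session

There is one attempt and no reset: what is moved stays moved. The work goes in short steps, Python scripts to look and compute and a tool call to move; the robot and the scene stay as the last step left them, time stands still between calls to the robot, and variables do not carry over. Pictures are saved under pics/ and viewed, at most 10 in all, crops included, and the job is handed in when it is done.

Besides the shell and the picture viewer there is one more tool, called as name([rows], argument=value, ...), one row to a line, values as JSON. step_arm: Moves the arm, as the interface text tells. Its arguments: {"type":"object","properties":{"plan":{"type":"array"},"squeeze":{"type":"number"}},"required":["plan"]}

```bash
mkdir -p pics
cat > h.py <<'E'
import numpy as np,cv2
from rig import arm
def grab(n,f):
    d=arm.get_image(n); cv2.imwrite(f,d["image"][:,:,::-1]); 
    np.savez("pics/"+n+".npz",**{k:v for k,v in d.items()}); return d
def ray(d,u,v):
    f=192/np.tan(np.radians(float(d["fov_y"]))/2)
    a=np.array([(u-d["cx"])/f,(v-d["cy"])/f]);b=a.copy()
    for _ in range(30): b=a/(1+d["k1"]*(b@b))
    T=np.array(d["cam_to_world"]); return T[:3,3],T[:3,:3]@np.array([b[0],-b[1],-1])
def atz(d,u,v,z):
    o,r=ray(d,u,v); return o+r*(z-o[2])/r[2]
def proj(d,p):
    f=192/np.tan(np.radians(float(d["fov_y"]))/2)
    T=np.array(d["cam_to_world"]);q=T[:3,:3].T@(np.array(p)-T[:3,3]);a=np.array([q[0],-q[1]])/-q[2]
    a=a*(1+d["k1"]*(a@a)); return a*f+[float(d["cx"]),float(d["cy"])]
E
python3 - <<'E'
from h import *
for n in("scene","top"):
    d=grab(n,f"pics/{n}0.png"); print(n,d["fov_y"],d["cx"],d["cy"],d["k1"],np.round(d["cam_to_world"],3).tolist())
a=cv2.imread("pics/scene0.png");b=cv2.imread("pics/top0.png")
for n,i in(("s",a),("t",b)): cv2.imwrite(f"pics/{n}0.png",cv2.resize(i,(800,600),interpolation=cv2.INTER_CUBIC))
s=arm.read_state();print(s["tcp_pos"],s["orientation"],s["finger_gap"],s["time"])
E
```

```text
scene 51.355916916317064 257.6500784532085 187.31890499168622 -0.02148622268536481 [[0.174, -0.515, 0.839, 1.329], [0.984, 0.071, -0.161, -0.225], [0.024, 0.854, 0.52, 0.53], [0.0, 0.0, 0.0, 1.0]]
top 47.8922203970305 255.50442818278597 187.6095073256695 -0.08459685583705698 [[-0.001, 0.99, -0.141, 0.505], [-1.0, -0.006, -0.031, -0.108], [-0.032, 0.141, 0.989, 0.885], [0.0, 0.0, 0.0, 1.0]]
[ 0.17240084 -0.62608019  0.2257836 ] [[ 9.64088084e-01  2.65582397e-01 -3.97049888e-04]
 [ 2.65582687e-01 -9.64086638e-01  1.67055890e-03]
 [ 6.08805446e-05 -1.71601550e-03 -9.99998526e-01]] 0.09188994179875122 0.1
```

View pics/s0.png

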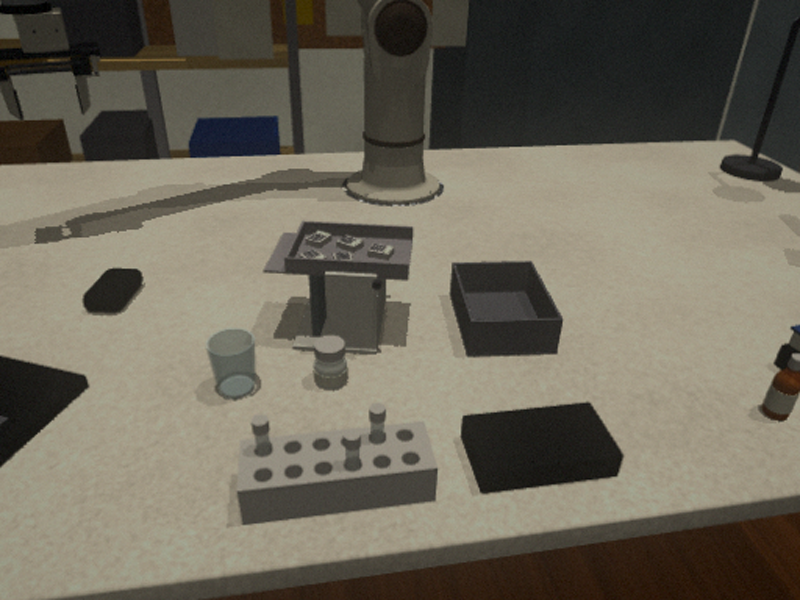

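View pics/t0.png

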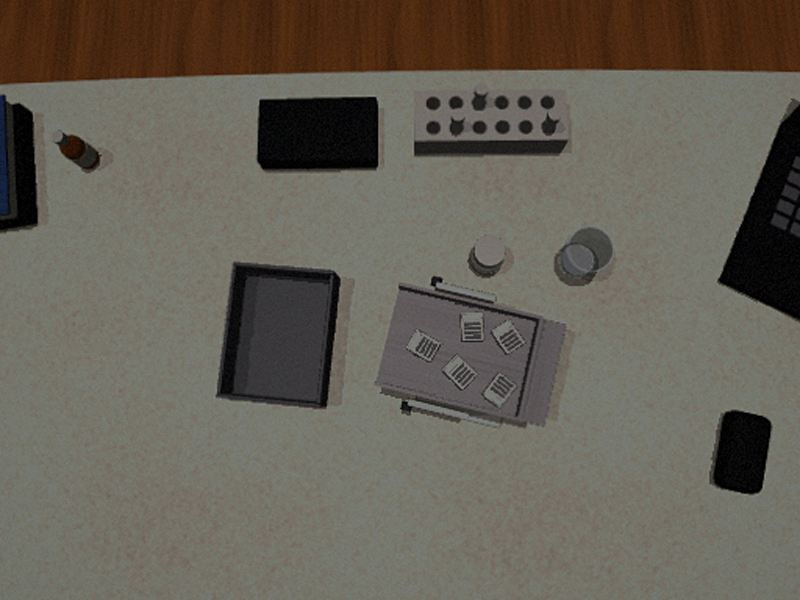

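The scene view shows the tray at (350,248), flange on its left, box at (505,305). In the top view, the lip runs (400,285)–(378,388), the flange is at (555,375), and the box spans (218–340, 263–407). The jar is at (489,252) and the beaker at (580,258). Next I'll take enlarged crops for precise corners.

Run:
```python
import cv2
a=cv2.imread("pics/scene0.png");b=cv2.imread("pics/top0.png")
g=lambda i:cv2.convertScaleAbs(i,alpha=1.7,beta=10)
cv2.imwrite("pics/tc.png",cv2.resize(g(b[160:280,135:375]),(800,400),interpolation=cv2.INTER_CUBIC))
cv2.imwrite("pics/sc.png",cv2.resize(g(a[135:260,125:365]),(768,400),interpolation=cv2.INTER_CUBIC))
```

```text
(no output)
```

View pics/tc.png

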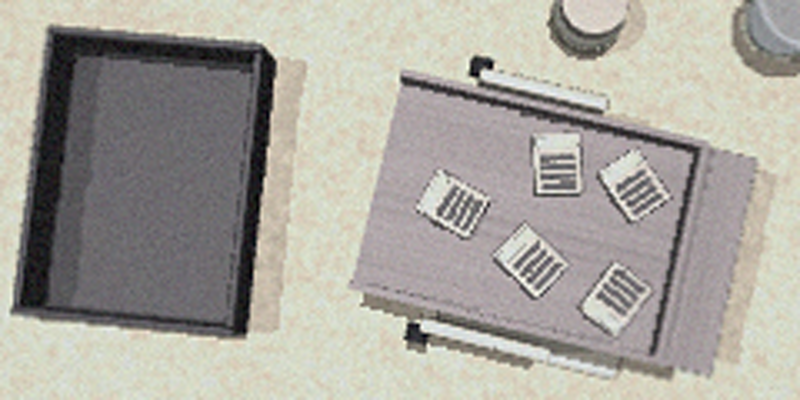

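View pics/sc.png

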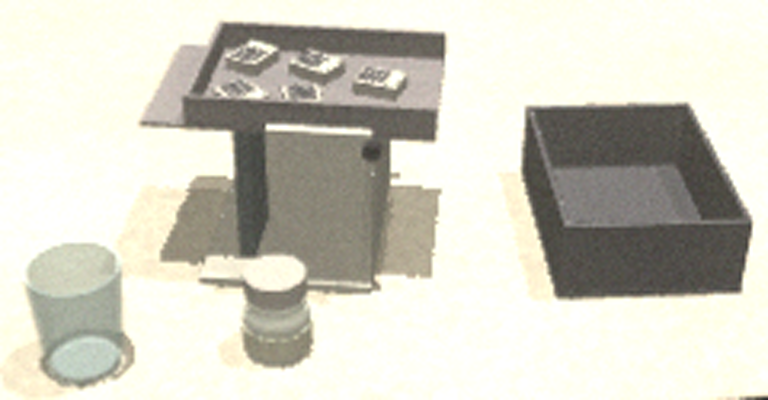

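```bash
cat > fit.py <<'E'
from h import *
from scipy.optimize import least_squares
t=np.load("pics/top.npz");s=np.load("pics/scene.npz")
T=lambda x,y:(t,135+(x+.5)/3.3333-.5,160+(y+.5)/3.3333-.5)
S=lambda x,y:(s,125+(x+.5)/3.2-.5,135+(y+.5)/3.2-.5)
stand=[(T(402,72),(59,90,139)),(T(757,157),(59,-105,119)),(T(712,375),(-59,-105,119)),(T(705,143),(59,-75,139)),
(S(140,126),(59,-105,115)),(S(438,105),(59,90,139)),(S(437,139),(59,90,115)),(S(186,97),(59,-75,139)),(S(445,33),(-59,90,139)),(S(220,22),(-59,-75,139))]
box=[(T(50,27),(85,65,60)),(T(263,45),(85,-65,60)),(T(236,330),(-85,-65,60)),(T(13,315),(-85,65,60)),
(S(557,226),(85,-65,60)),(S(750,219),(85,65,60)),(S(526,107),(-85,-65,60)),(S(690,105),(-85,65,60)),(S(558,297),(85,-65,0)),(S(741,291),(85,65,0))]
def w(p,m):
    c,q=np.cos(p[2]),np.sin(p[2]);m=np.array(m)/1000
    return np.array([p[0]+c*m[0]-q*m[1],p[1]+q*m[0]+c*m[1],m[2]+p[3]])
for n,L in(("stand",stand),("box",box)):
    f=lambda p:np.concatenate([proj(o[0],w(p,m))-o[1:] for o,m in L])
    r=least_squares(f,[.5,0,0,0],loss="soft_l1");print(n,np.round(r.x,4),np.degrees(r.x[2]));print(np.round(f(r.x).reshape(-1,2),1).tolist())
def tri(a,b):
    o1,r1=ray(*a);o2,r2=ray(*b);k=np.linalg.lstsq(np.c_[r1,-r2],o2-o1,rcond=None)[0];return (o1+k[0]*r1+o2+k[1]*r2)/2
print("jar cap",tri(T(592,8),S(275,272)));print("beaker bottom@0",atz(*S(85,357),0.003), "rim@.075",atz(*S(75,265),.075))
E
python3 fit.py
```

```text
stand [ 0.5452 -0.1566 -0.2287 -0.0017] -13.10141359552611
[[-0.7, 0.1], [-0.1, 0.2], [0.1, 0.4], [1.0, -0.5], [0.4, 0.3], [0.2, 1.1], [0.2, 0.6], [-0.7, -0.1], [0.3, -0.9], [-0.3, -0.6]]
box [ 0.5739  0.0711 -0.092  -0.0017] -5.269371457428784
[[-0.4, -0.3], [0.9, -0.3], [-0.2, 2.1], [-0.0, -0.0], [1.9, 0.1], [1.0, 0.7], [-0.3, -0.8], [-0.5, -1.1], [-0.6, 0.5], [-0.4, 0.5]]
jar cap [ 0.67325502 -0.19309836  0.05549095]
beaker bottom@0 [ 0.67504202 -0.31620997  0.003     ] rim@.075 [ 0.67591998 -0.31392484  0.075     ]
```

step_arm([
  [1,0,0,0,0,0,-7.7],
  [1,0,0,0,0,0,-7.7],
  [1,0,0,0,0,0,-7.7],
  [1,0,0,0,0,0,-7.7],
  [1,0,0,0,0,0,-7.7],
  [1,0,0,0,0,0,-7.7],
  [1,0,0,0,0,0,-7.7],
  [1,0,0,0,0,0,-7.7],
  [1,0,0,0,0,0,-7.7],
  [1,38,15,0,0,0,0],
  [1,38,15,0,0,0,0],
  [1,38,15,0,0,0,0],
  [1,38,15,0,0,0,0],
  [1,38,15,0,0,0,0],
  [1,38,15,0,0,0,0],
  [1,38,15,0,0,0,0],
  [1,38,15,0,0,0,0],
  [1,38,15,0,0,0,0],
  [1,38,15,0,0,0,0],
  [1,38,15,0,0,0,0],
])

```text
time: 2.1
tcp_pos: [0.3757, -0.2241, 0.2267]
orientation: [[0.093, 0.996, -0.0], [0.996, -0.093, -0.0], [-0.0, -0.0, -1.0]]
wrist_force: [0.3, 0.5, 0.1]
finger_gap: 0.092
grasp_force: 0.0
```

step_arm([
  [1,38,15.4,0,0,0,0],
  [1,38,15.4,0,0,0,0],
  [1,38,15.4,0,0,0,0],
  [1,38,15.4,0,0,0,0],
  [1,38,15.4,0,0,0,0],
  [1,38,15.4,0,0,0,0],
  [1,38,15.4,0,0,0,0],
  [1,38,15.4,0,0,0,0],
  [1,38,15.4,0,0,0,0],
  [1,38,15.4,0,0,0,0],
  [1,38,15.4,0,0,0,0],
  [1,0,0,40,0,0,0],
  [1,0,0,40,0,0,0],
  [1,0,0,40,0,0,0],
  [1,0,0,40,0,0,0],
  [1,0,0,38,0,0,0],
  [1,0,0,0,0,0,0],
])

```text
time: 3.8
tcp_pos: [0.5782, 0.1727, 0.0231]
orientation: [[0.092, 0.996, -0.01], [0.996, -0.092, -0.003], [-0.004, -0.01, -1.0]]
wrist_force: [-1.0, 0.0, -0.9]
finger_gap: 0.0919
grasp_force: 0.0
```

step_arm([
  [1,-9,0,0,0,0,0],
  [1,-9,0,0,0,0,0],
  [1,-8,0,0,0,0,0],
  [1,-7.7,2.1,0,0,0,0.6],
  [1,-7.7,2.1,0,0,0,0.6],
  [1,-7.7,2.1,0,0,0,0.6],
  [1,-7.7,2.1,0,0,0,0.6],
  [1,-7.7,2.1,0,0,0,0.6],
  [1,-7.7,2.1,0,0,0,0.6],
  [1,-7.7,2.1,0,0,0,0.6],
  [1,-7.7,2.1,0,0,0,0.6],
  [1,-7.7,2.1,0,0,0,0.6],
  [1,-7.7,2.1,0,0,0,0.6],
  [1,-7.7,2.1,0,0,0,0.6],
  [1,-7.7,2.1,0,0,0,0.6],
  [1,-5,2.1,0,0,0,0.6],
  [1,0,0,0,0,0,0],
])

```text
time: 5.5
tcp_pos: [0.5923, 0.0462, 0.0283]
orientation: [[0.229, 0.973, -0.001], [0.973, -0.229, -0.002], [-0.002, -0.0, -1.0]]
wrist_force: [0.2, -0.1, 0.1]
finger_gap: 0.0916
grasp_force: 0.1
```

Run:
```python
from h import *
d=grab("top","pics/top1.png");b=d["image"][:,:,::-1]
cv2.imwrite("pics/tc1.png",cv2.resize(cv2.convertScaleAbs(b[140:280,135:375],alpha=1.7,beta=10),(800,467),interpolation=cv2.INTER_CUBIC))
```

```text
(no output)
```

View pics/tc1.png

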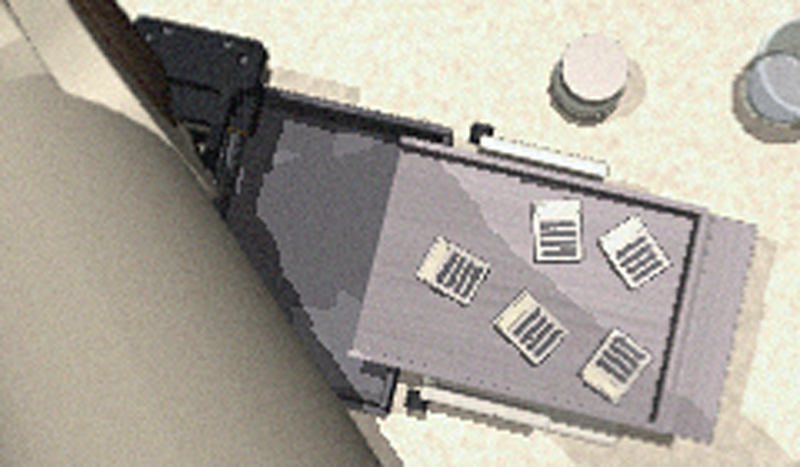

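The box is aligned with the stand. Its rear rim corners show at about (452,130) and (388,412), with a small gap to the stand.

Run:
```python
from h import *
d=np.load("pics/top.npz");a=-0.2287;R=np.array([[np.cos(a),-np.sin(a)],[np.sin(a),np.cos(a)]])
for x,y,z in[(452,130,.058),(388,410,.058),(270,90,.058)]:
    p=atz(d,135+(x+.5)/3.3333-.5,140+(y+.5)/3.3333-.5,z);print(R.T@(p[:2]-[.5452,-.1566]))
print(R.T@(np.array([.5923,.0462])-[.5452,-.1566]))
```

```text
[0.08238313 0.06686711]
[-0.0825891   0.06665791]
[0.08205712 0.17611336]
[-1.03497856e-04  2.08197597e-01]
```

step_arm([
  [1,-5,0,0,0,0,0],
  [1,-4,0,0,0,0,0],
  [1,-3,0,0,0,0,0],
  [1,-2,0,0,0,0,0],
  [1,0,0,0,0,0,0],
])

```text
time: 6.05
tcp_pos: [0.589, 0.0342, 0.0286]
orientation: [[0.227, 0.974, -0.001], [0.974, -0.227, -0.001], [-0.001, -0.0, -1.0]]
wrist_force: [-0.4, 0.3, -0.5]
finger_gap: 0.092
grasp_force: 0.0
```

step_arm([
  [1,-2,0,0,0,0,0],
  [1,0,0,0,0,0,0],
])

```text
time: 6.25
tcp_pos: [0.5888, 0.0329, 0.0288]
orientation: [[0.227, 0.974, 0.0], [0.974, -0.227, -0.0], [-0.0, 0.0, -1.0]]
wrist_force: [0.8, 0.1, 0.1]
finger_gap: 0.092
grasp_force: 0.4
```

step_arm([
  [1,-2,0,0,0,0,0],
  [1,0,0,0,0,0,0],
])

```text
time: 6.45
tcp_pos: [0.5884, 0.0311, 0.0288]
orientation: [[0.226, 0.974, 0.0], [0.974, -0.226, 0.0], [0.0, 0.0, -1.0]]
wrist_force: [0.6, 1.5, -0.7]
finger_gap: 0.0915
grasp_force: 0.6
```

step_arm([
  [1,-2,0,0,0,0,0],
  [1,0,0,0,0,0,0],
])

```text
time: 6.65
tcp_pos: [0.5885, 0.0306, 0.029]
orientation: [[0.227, 0.974, 0.001], [0.974, -0.227, 0.002], [0.002, 0.001, -1.0]]
wrist_force: [1.3, 5.2, -2.2]
finger_gap: 0.0917
grasp_force: 2.5
```

step_arm([
  [1,-1.5,0,0,0,0,0],
  [1,0,0,0,0,0,0],
  [1,0,0,0,0,0,0],
])

```text
time: 6.95
tcp_pos: [0.5886, 0.0306, 0.0293]
orientation: [[0.226, 0.974, 0.002], [0.974, -0.226, 0.004], [0.004, 0.001, -1.0]]
wrist_force: [2.0, 6.8, -0.8]
finger_gap: 0.0918
grasp_force: 3.8
```

step_arm([
  [1,15,0,0,0,0,0],
  [1,20,0,0,0,0,0],
  [1,0,0,-40,0,0,0],
  [1,0,0,-40,0,0,0],
  [0,0,0,-40,0,0,0],
  [0,0,0,-40,0,0,0],
  [0,0,0,-40,0,0,0],
  [0,0,0,-40,0,0,0],
  [0,-40,-1.5,0,0,0,0],
  [0,-40,-1.5,0,0,0,0],
  [0,-40,-1.5,0,0,0,0],
  [0,-40,-1.5,0,0,0,0],
  [0,-40,-1.5,0,0,0,0],
  [0,-40,-1.5,0,0,0,0],
  [0,-40,-1.5,0,0,0,0],
  [0,-40,-1.5,0,0,0,0],
  [0,-40,-1.5,0,0,0,0],
  [0,-10,-1.5,0,0,0,0],
])

```text
time: 8.75
tcp_pos: [0.4942, -0.3016, 0.2681]
orientation: [[0.234, 0.972, -0.003], [0.972, -0.234, -0.003], [-0.003, -0.002, -1.0]]
wrist_force: [-0.6, -0.5, -0.1]
finger_gap: 0.0003
grasp_force: 0.0
```

step_arm([
  [0,0,0,0,0,7,0],
  [0,0,0,0,0,8,0],
  [0,0,0,0,0,8,0],
  [0,0,0,0,0,8,0],
  [0,0,0,0,0,8,0],
  [0,0,0,0,0,8,0],
  [0,0,0,0,0,8,0],
  [0,0,0,0,0,0,0],
])

```text
time: 9.55
tcp_pos: [0.4943, -0.2981, 0.2617]
orientation: [[0.139, 0.973, 0.186], [0.55, -0.232, 0.802], [0.823, -0.01, -0.567]]
wrist_force: [-0.9, -0.4, -1.4]
finger_gap: 0.0005
grasp_force: 0.0
```

```bash
cat > st.py <<'E'
from h import *
a=-0.2287;R=np.array([[np.cos(a),-np.sin(a),0],[np.sin(a),np.cos(a),0],[0,0,1]])
s=arm.read_state();O=R.T@np.array(s["orientation"]);p=R.T@(np.array(s["tcp_pos"])-[.5452,-.1566,0])
print(s["time"],np.round(p,4),np.round(O,3).tolist(),np.round(s["wrist_force"],1),np.round(s["joint_pos"],1),s["finger_gap"])
E
python3 st.py
```

```text
9.55 [-0.0175 -0.1494  0.2617] [[0.011, 1.0, -0.001], [0.567, -0.006, 0.823], [0.823, -0.01, -0.567]] [-0.9 -0.4 -1.4] [ 84.7  55.1 -57.6  80.5  -7.1  86.2  20.9] 0.0005296463501538266
```

step_arm([
  [0,-30.4,0,21,0,0,0],
  [0,-30.4,0,21,0,0,0],
  [0,-30.4,0,21,0,0,0],
  [0,-30.4,0,21,0,0,0],
  [0,-30.4,0,21,0,0,0],
  [0,0,0,0,0,0,0],
  [0,0,0,0,0,0,0],
])

```text
time: 10.25
tcp_pos: [0.4977, -0.2954, 0.0862]
orientation: [[0.128, 0.974, 0.184], [0.56, -0.224, 0.797], [0.818, 0.001, -0.575]]
wrist_force: [0.3, 0.5, 1.4]
finger_gap: 0.0004
grasp_force: 0.0
```

```bash
python3 st.py; python3 -c "
from h import *
grab('top','pics/top2.png');i=cv2.imread('pics/top2.png')
d=grab('scene','pics/sc2.png')['image'][:,:,::-1]
a=cv2.resize(cv2.convertScaleAbs(d[110:260,100:370],alpha=1.7,beta=10),(540,300),interpolation=cv2.INTER_CUBIC)
b=cv2.resize(cv2.convertScaleAbs(i[130:280,135:405],alpha=1.7,beta=10),(540,300),interpolation=cv2.INTER_CUBIC)
cv2.imwrite('pics/c2.png',np.vstack([a,b]))"
```

```text
10.25 [-0.0147 -0.146   0.0862] [[-0.002, 1.0, -0.001], [0.575, 0.002, 0.818], [0.818, 0.001, -0.575]] [0.3 0.5 1.4] [ 81.8  66.8 -51.6  82.3  -0.3  75.8  28.1] 0.0003769435178219784
```

View pics/c2.png

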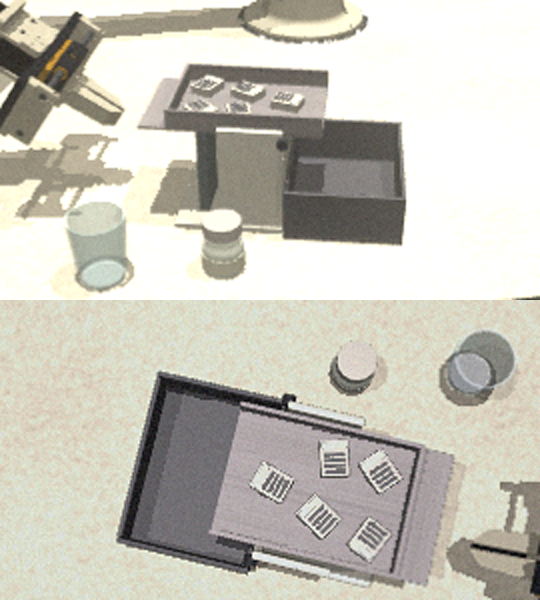

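The box stands flush and centred against the stand. The fingertips are just behind the flange and below it. Next I'll move them under it.

step_arm([
  [0,-5,0,3.5,0,0,0],
  [0,7.5,0,10.6,0,0,0],
  [0,7.5,0,10.6,0,0,0],
  [0,7.5,0,10.6,0,0,0],
  [0,7.5,0,10.6,0,0,0],
  [0,0,0,0,0,0,0],
  [0,0,0,0,0,0,0],
])

```text
time: 11.05
tcp_pos: [0.5086, -0.2453, 0.0782]
orientation: [[0.129, 0.974, 0.185], [0.559, -0.226, 0.798], [0.819, 0.0, -0.574]]
wrist_force: [0.5, -0.9, -0.1]
finger_gap: 0.0005
grasp_force: 0.0
```

```bash
python3 st.py
```

```text
11.05 [-0.0155 -0.0947  0.0782] [[-0.001, 1.0, -0.001], [0.574, 0.001, 0.819], [0.819, 0.0, -0.574]] [ 0.5 -0.9 -0.1] [ 80.8  66.1 -52.4  87.8  -1.   70.   26.7] 0.00047084833148925765
```

step_arm([
  [0,2.5,0,-1.7,0,0,0],
  [0,2.5,0,-1.7,0,0,0],
  [0,2.5,0,-1.7,0,0,0],
  [0,2.5,0,-1.7,0,0,0],
  [0,0,0,0,0,0,0],
])

```text
time: 11.55
tcp_pos: [0.5089, -0.2459, 0.0909]
orientation: [[0.13, 0.974, 0.186], [0.559, -0.227, 0.797], [0.819, 0.001, -0.574]]
wrist_force: [0.6, -0.1, -0.0]
finger_gap: 0.0003
grasp_force: 0.0
```

step_arm([
  [0,2.5,0,-1.7,0,0,0],
  [0,2.5,0,-1.7,0,0,0],
  [0,2.5,0,-1.7,0,0,0],
  [0,0,0,0,0,0,0],
  [0,0,0,0,0,0,0],
])

```text
time: 12.05
tcp_pos: [0.5085, -0.2456, 0.0991]
orientation: [[0.13, 0.974, 0.186], [0.559, -0.227, 0.798], [0.819, -0.0, -0.574]]
wrist_force: [-0.3, -0.3, -1.5]
finger_gap: 0.0006
grasp_force: 0.8
```

```bash
cat >> st.py <<'E'
r=O.T@(np.array([p[0],.05,.115])-p)
from scipy.spatial.transform import Rotation as Q
for f in(1.5,2):
    print(f,np.round((np.eye(3)-Q.from_rotvec([0,-np.radians(f),0]).as_matrix())@r*1000,2))
E
python3 st.py
```

```text
12.05 [-0.0156 -0.0951  0.0991] [[0.0, 1.0, -0.0], [0.574, 0.0, 0.819], [0.819, -0.0, -0.574]] [-0.3 -0.3 -1.5] [ 81.3  64.5 -53.2  88.   -1.8  71.   25.9] 0.000550890527704814
1.5 [ 2.9   0.   -2.48]
2 [ 3.89  0.   -3.29]
```

step_arm([
  [0,2.9,0,-2.5,0,-1.5,0],
  [0,2.9,0,-2.5,0,-1.5,0],
  [0,2.9,0,-2.5,0,-1.5,0],
  [0,2.9,0,-2.5,0,-1.5,0],
  [0,2.9,0,-2.5,0,-1.5,0],
  [0,2.9,0,-2.5,0,-1.5,0],
  [0,2.9,0,-2.5,0,-1.5,0],
  [0,2.9,0,-2.5,0,-1.5,0],
  [0,2.9,0,-2.5,0,-1.5,0],
  [0,2.9,0,-2.5,0,-1.5,0],
  [0,2.9,0,-2.5,0,-1.5,0],
  [0,2.9,0,-2.5,0,-1.5,0],
  [0,2.9,0,-2.5,0,-1.5,0],
  [0,2.9,0,-2.5,0,-1.5,0],
  [0,2.9,0,-2.5,0,-1.5,0],
  [0,2.9,0,-2.5,0,-1.5,0],
  [0,0,0,0,0,0,0],
])

```text
time: 13.75
tcp_pos: [0.5111, -0.2385, 0.1614]
orientation: [[0.192, 0.974, 0.117], [0.836, -0.225, 0.5], [0.514, 0.002, -0.858]]
wrist_force: [-0.2, -2.4, -0.7]
finger_gap: 0.0005
grasp_force: 1.2
```

```bash
python3 st.py; python3 -c "
from h import *
i=grab('top','pics/top3.png')['image'][:,:,::-1]
d=grab('scene','pics/sc3.png')['image'][:,:,::-1]
a=cv2.resize(cv2.convertScaleAbs(d[110:260,100:370],alpha=1.7,beta=10),(540,300),interpolation=cv2.INTER_CUBIC)
b=cv2.resize(cv2.convertScaleAbs(i[130:280,135:405],alpha=1.7,beta=10),(540,300),interpolation=cv2.INTER_CUBIC)
cv2.imwrite('pics/c3.png',np.vstack([a,b]))"
```

```text
13.75 [-0.0147 -0.0875  0.1614] [[-0.003, 1.0, 0.001], [0.858, 0.002, 0.514], [0.514, 0.002, -0.858]] [-0.2 -2.4 -0.7] [ 75.8  43.5 -52.9  96.6   4.1  63.2  14.1] 0.0004827068521475505
1.5 [ 2.92  0.   -2.43]
2 [ 3.91  0.   -3.22]
```

View pics/c3.png

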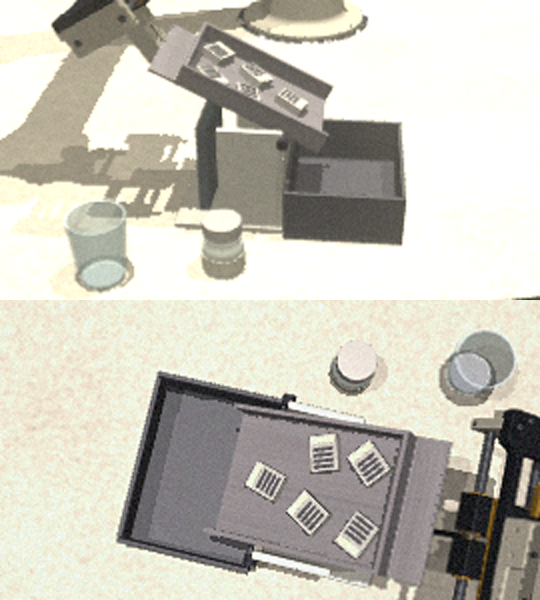

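The tray is at about 24° with the fingertips under the flange, and the cassettes are still on it. I'll continue along the arc.

step_arm([
  [0,2.9,0,-2.4,0,-1.5,0],
  [0,2.9,0,-2.4,0,-1.5,0],
  [0,2.9,0,-2.4,0,-1.5,0],
  [0,2.9,0,-2.4,0,-1.5,0],
  [0,2.9,0,-2.4,0,-1.5,0],
  [0,2.9,0,-2.4,0,-1.5,0],
  [0,2.9,0,-2.4,0,-1.5,0],
  [0,2.9,0,-2.4,0,-1.5,0],
  [0,2.9,0,-2.4,0,-1.5,0],
  [0,2.9,0,-2.4,0,-1.5,0],
  [0,2.9,0,-2.4,0,-1.5,0],
  [0,2.9,0,-2.4,0,-1.5,0],
  [0,2.9,0,-2.4,0,-1.5,0],
  [0,2.9,0,-2.4,0,-1.5,0],
  [0,0,0,0,0,0,0],
  [0,0,0,0,0,0,0],
  [0,0,0,0,0,0,0],
  [0,0,0,0,0,0,0],
])

```text
time: 15.65
tcp_pos: [0.5151, -0.2148, 0.2049]
orientation: [[0.224, 0.974, 0.038], [0.959, -0.227, 0.17], [0.175, -0.002, -0.985]]
wrist_force: [0.2, -1.5, -0.5]
finger_gap: 0.0005
grasp_force: 0.3
```

```bash
python3 st.py; python3 -c "
from h import *
i=grab('top','pics/top4.png')['image'][:,:,::-1]
d=grab('scene','pics/sc4.png')['image'][:,:,::-1]
a=cv2.resize(cv2.convertScaleAbs(d[110:260,100:370],alpha=1.7,beta=10),(540,300),interpolation=cv2.INTER_CUBIC)
b=cv2.resize(cv2.convertScaleAbs(i[130:280,135:405],alpha=1.7,beta=10),(540,300),interpolation=cv2.INTER_CUBIC)
cv2.imwrite('pics/c4.png',np.vstack([a,b]))"
```

```text
15.65 [-0.0161 -0.0635  0.2049] [[0.0, 1.0, -0.001], [0.985, -0.0, 0.175], [0.175, -0.002, -0.985]] [ 0.2 -1.5 -0.5] [ 64.   28.5 -49.7 101.2  13.   61.   -1.7] 0.0005311475960225292
1.5 [ 2.87  0.   -2.48]
2 [ 3.84  0.   -3.29]
```

View pics/c4.png

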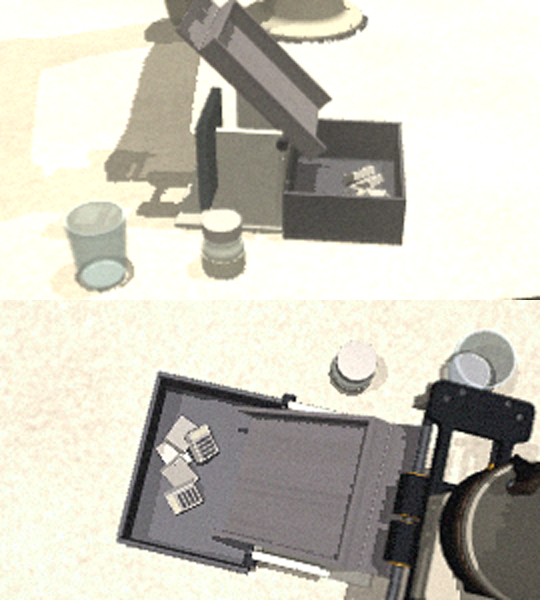

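All cassettes have left the tray and lie in the box in both views. I'll lower the tray along the same arc.

step_arm([
  [0,-2.85,0,2.5,0,1.5,0],
  [0,-2.85,0,2.5,0,1.5,0],
  [0,-2.85,0,2.5,0,1.5,0],
  [0,-2.85,0,2.5,0,1.5,0],
  [0,-2.85,0,2.5,0,1.5,0],
  [0,-2.85,0,2.5,0,1.5,0],
  [0,-2.85,0,2.5,0,1.5,0],
  [0,-2.85,0,2.5,0,1.5,0],
  [0,-2.85,0,2.5,0,1.5,0],
  [0,-2.85,0,2.5,0,1.5,0],
  [0,-2.85,0,2.5,0,1.5,0],
  [0,-2.85,0,2.5,0,1.5,0],
  [0,-2.85,0,2.5,0,1.5,0],
  [0,-2.85,0,2.5,0,1.5,0],
  [0,-2.85,0,2.5,0,1.5,0],
  [0,-2.85,0,2.5,0,1.5,0],
  [0,-2.85,0,2.5,0,1.5,0],
  [0,0,0,0,0,0,0],
])

```text
time: 17.55
tcp_pos: [0.5086, -0.2441, 0.1471]
orientation: [[0.187, 0.973, 0.132], [0.791, -0.229, 0.567], [0.582, -0.001, -0.813]]
wrist_force: [-0.8, -1.3, -1.2]
finger_gap: 0.0004
grasp_force: 0.9
```

```bash
python3 st.py
```

```text
17.55 [-0.0158 -0.0936  0.1471] [[0.003, 1.0, 0.0], [0.813, -0.002, 0.582], [0.582, -0.001, -0.813]] [-0.8 -1.3 -1.2] [ 77.4  47.6 -52.8  95.1   2.8  64.4  16.8] 0.000363176809691012
1.5 [ 2.9  -0.   -2.53]
2 [ 3.89  0.   -3.35]
```

step_arm([
  [0,-2.85,0,2.55,0,1.5,0],
  [0,-2.85,0,2.55,0,1.5,0],
  [0,-2.85,0,2.55,0,1.5,0],
  [0,-2.85,0,2.55,0,1.5,0],
  [0,-2.85,0,2.55,0,1.5,0],
  [0,-2.85,0,2.55,0,1.5,0],
  [0,-2.85,0,2.55,0,1.5,0],
  [0,-2.85,0,2.55,0,1.5,0],
  [0,-2.85,0,2.55,0,1.5,0],
  [0,-2.85,0,2.55,0,1.5,0],
  [0,-2.85,0,2.55,0,1.5,0],
  [0,-2.85,0,2.55,0,1.5,0],
  [0,-2.85,0,2.55,0,1.5,0],
  [0,0,0,0,0,0,0],
])

```text
time: 18.95
tcp_pos: [0.5078, -0.2464, 0.0974]
orientation: [[0.132, 0.974, 0.186], [0.557, -0.228, 0.799], [0.82, -0.002, -0.572]]
wrist_force: [-1.0, -0.6, -1.7]
finger_gap: 0.0003
grasp_force: 1.0
```

```bash
python3 st.py
```

```text
18.95 [-0.0161 -0.0959  0.0974] [[0.002, 1.0, -0.0], [0.572, -0.001, 0.82], [0.82, -0.002, -0.572]] [-1.  -0.6 -1.7] [ 81.3  64.7 -53.   87.9  -1.9  71.   26.1] 0.00032472307607791796
1.5 [ 2.9  -0.   -2.52]
2 [ 3.89  0.   -3.35]
```

Almost level. I'll go straight down slowly, back out, then raise the arm clear.

step_arm([
  [0,-1.6,0,1.1,0,0,0],
  [0,-1.6,0,1.1,0,0,0],
  [0,-1.6,0,1.1,0,0,0],
  [0,-1.6,0,1.1,0,0,0],
  [0,-2.5,0,1.7,0,0,0],
  [0,-2.5,0,1.7,0,0,0],
  [0,-2.5,0,1.7,0,0,0],
  [0,-2.5,0,1.7,0,0,0],
  [0,0,0,0,0,0,0],
  [0,-7.5,0,-10.6,0,0,0],
  [0,-7.5,0,-10.6,0,0,0],
  [0,-11.5,0,-16.4,0,0,0],
  [0,-11.5,0,-16.4,0,0,0],
  [0,-11.5,0,-16.4,0,0,0],
  [0,24,0,-17,0,0,0],
  [0,24,0,-17,0,0,0],
  [0,24,0,-17,0,0,0],
  [0,24,0,-17,0,0,0],
  [0,0,0,0,0,0,0],
  [0,0,0,0,0,0,0],
])

```text
time: 20.95
tcp_pos: [0.4887, -0.3325, 0.1973]
orientation: [[0.13, 0.974, 0.187], [0.561, -0.228, 0.796], [0.818, 0.001, -0.575]]
wrist_force: [0.6, -0.1, -0.1]
finger_gap: 0.0005
grasp_force: 0.0
```

```bash
python3 st.py|head -1; python3 -c "
from h import *
i=grab('top','pics/top5.png')['image'][:,:,::-1]
d=grab('scene','pics/sc5.png')['image'][:,:,::-1]
a=cv2.resize(cv2.convertScaleAbs(d[110:260,100:370],alpha=1.7,beta=10),(540,300),interpolation=cv2.INTER_CUBIC)
b=cv2.resize(cv2.convertScaleAbs(i[130:280,135:405],alpha=1.7,beta=10),(540,300),interpolation=cv2.INTER_CUBIC)
cv2.imwrite('pics/c5.png',np.vstack([a,b]))"
```

```text
20.95 [-0.0152 -0.1841  0.1973] [[-0.0, 1.0, 0.002], [0.575, -0.001, 0.818], [0.818, 0.001, -0.575]] [ 0.6 -0.1 -0.1] [ 83.9  60.1 -54.3  77.8  -3.7  85.5  25. ] 0.0005151305598161234
```

View pics/c5.png

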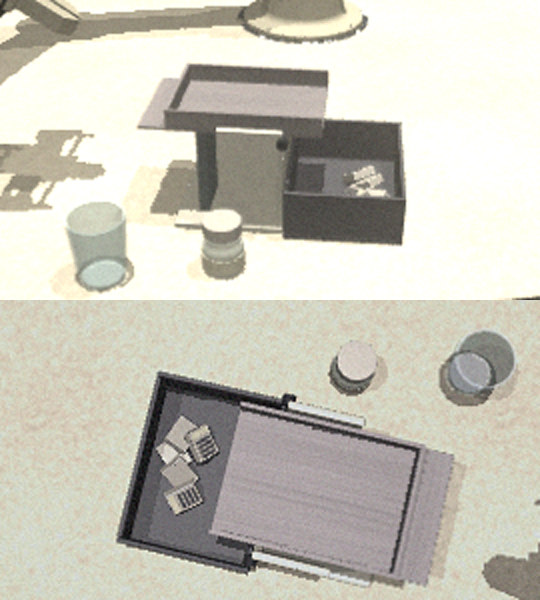

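The tray is level and empty, the cassettes lie in the box at (185,470), and the box, jar and beaker are where they should be.

```bash
python3 -c "
from rig import arm
print(arm.close_job())"
```

```text
the job is handed in; nothing more can be done
None
```

I handed the job in at about 21 s of the 64 s allowed; no verdict came back. The last pictures show the box flush and centred against the stand with the cassettes in it, the tray empty and lowered level under control, and the jar and beaker undisturbed.

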